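# Open the child-resistant solvent tin

### The arm

A 6-joint arm with a two-finger parallel gripper is mounted at the origin on the work surface. World frame = base frame: x ahead of the robot, y to its left, z up, the work surface at z = 0. Lengths are in m, angles in rad, forces in N, time in s.
With the tool pointing down it reaches from about 0.225 to 0.875 m from the base axis. Payload 3.4 kg.
Tool frame: the origin (TCP) lies at the very end of the fingers, on their centre line; the grasp point (between the pads) lies 19 mm behind it; z points along the fingers, y is the line along which they close (so a half turn about z gives the same grasp; the last joint's range is limited). The gripper opens to 85 mm and grips with 20 to 120 N. Pads are 22 mm wide; open, the fingers measure 114 mm over their backs; the gripper's body (76 mm by 85 mm) begins 54 mm behind the grasp point. The pads swing forward as they close: fully open they stand 13 mm farther back than shut.
Start: joints at [-1.334, 0.276, 1.505, -0, 1.361, -0.121], TCP at [0.201, -0.539, 0.231] pointing down, gripper open.
Joint ranges: [-2.89, 2.89], [-0.75, 2.08], [0.22, 2.7], [-1.18, 4.32], [0.11, 2.71], [-2.7, 2.7]. Speed limits (rad/s): [2.57, 2.57, 3.14, 3.14, 3.14, 3.14].

### API

Orientations are given as a unit quaternion [w, x, y, z].
In Python, from rig import manip, get_image, camera_info gives the robot as it stands. The module is installed in compiled form; this text tells all that it offers.
- The arm moves only by the shell command python3 -m crank 'ROWS' [FORCE]. ROWS is a JSON object of lists of equal length, an entry for each row: "translation": the shift along the tool's x, y, z in mm, a list of three; "roll": the turn about the tool's z in rad; "fingers": the opening, from 0 (shut) to 1 (fully open). A call has 1 to 8 rows; each row shifts and turns the commanded pose from where the row before left it, along the tool's axes as they then stand; what a row does not reach is not made up. A row lasts 1/10 s, in which the tool goes at most 50 mm and 8.59 degrees, less where a joint would pass 70% of its speed; a pose out of reach is approached as far as the arm can. A call is refused whole if a number of a shift passes 50 or a number of a turn 0.15, either way. A call with a gripper value outside its range is refused whole. The fingers move at their own pace and stop on an object; FORCE is the grip in N (left out, the last holds). Time passes only in rows, so rows that do not move let the fingers close. It gives the time, the measured TCP pose, the force, the opening and the grip force at its end, in the units of the state.
- manip.get_state(): the state, without advancing time (a new reading comes with each control period).
- get_image(name): name is "scene" or "top" or "wrist"; returns the picture (384x512x3 uint8, blue, green, red); there is no depth.
- camera_info(name): a dict with "mtx" (3x3 intrinsics, pixels), "rvec" (rotation vector, rad) and "tvec" (3), from world to camera coordinates, as OpenCV has them. Camera axes: x right, y down, z forward; pixel columns grow to the right and rows downward; lengths in m; the calibration is good to about 2 mm. The wrist camera is an equidistant fisheye: a pixel r from the principal point sees the ray r / f radians off the axis. A picture is of the moment at which its call begins: read the wrist's pose just before it. camera_info takes no time and is no camera call; for the wrist camera it gives the pose at the moment of the call.
- manip.sign_off(): hands the job in; it is judged then, once.
The state is a dict: "clock": time; "qpos": joint angles; "qd": joint speeds; "effort": joint torques, N m; "position": TCP position; "ee_rot": TCP orientation; "contact_force": force on the tool from outside, world axes, zero at the start; "moment": the same for the moment, N m; "width": finger opening in m; "gripper_force": force on a finger pad.
Only numpy, scipy, OpenCV 4.12 (cv2) and the standard library are available. Lean on these libraries where they do the work, as an engineer would, in place of code of your own. Each camera call takes 0.05 s, during which the arm holds its last target. There are 200 camera calls.

### The job

Open the grey solvent tin: press its black child-resistant cap down firmly but without brute force and, keeping it pressed, turn it anticlockwise (seen from above) until it comes free, then lift it off without forcing it. Set the cap down, open side down, flat in the empty red parts tray before letting go of it, and leave the jar, the carton and the spanner alone.

Things in the scene. Friction and masses are not known exactly. Their poses are not given: they have to be found in the camera images.
- tin: Grey rectangular solvent tin, 90 (x) x 140 (y) x 150 mm tall, clamped to the bench. Origin: on the axis of its neck, at bench level; z up. The tin reaches 35 mm to the -y and 105 mm to the +y side of the neck axis, 45 mm either way along x. A strap handle 8 mm high lies flat on its top, 68 to 98 mm from the neck axis on the +y side.
- neck (a point): Centre of the top of the tin's steel neck (27 mm dia, 30 mm tall), hidden under the cap. Two hooks on it hold the closed cap; each has a 2.5 mm lip at its open end, so that the cap can turn out only while it is pushed down past the lips, against the seal. A pull or a turn alone does not free it. Over 30 N between cap and tin, pressing, pulling, turning or sideways, damages the neck.
- cap: Inner closure of the cap, loose (whole cap 70 g). Origin: centre of its open underside, 164 mm above the bench when closed; z up. Its x axis is 0 to 0.1 rad anticlockwise of the tin's x when closed; it comes free at 0.9 rad and meets a stop at about 2.3 rad. Let up then, it stands 1 mm higher and lifts straight off; 35 mm of lift clears the neck.
- cap_top (a point): Centre of the top of the cap's black ribbed outer shell, the part to grip: round, 56 mm diameter, with a 32.5 mm tall skirt below this point. It lies 41.5 mm above the cap origin, 205.5 mm above the bench when closed; the skirt's lower edge is then 23 mm above the tin's top. Set down, the cap stands on its inner closure, the skirt's edge 9 mm up.
- cap_ring (a joint): Angle of the outer shell on the inner closure (rad, anticlockwise positive). Unpressed, the shell only clicks round. Pressed, its 5 clutch teeth drop between the closure's 10 (pitch 0.63 rad). They start tooth on tooth, which stops the shell after 2 mm: turn up to 0.5 rad, lightly pressed (8 N), until they drop in; then press on. Up to 0.3 rad of play before the closure turns.
- shell (a joint): How far the outer shell is pressed down on the inner closure (m): 0 up, 0.006 fully down. Spring: begins to yield at 4 N, 0.002 at 5 N, fully down at 7 N. With the teeth dropped in, a press of 16 to 20 N, kept up while turning anticlockwise, opens the cap. Closing fingers may themselves push it down with a few N.
- seal (a joint): How far the rubber seal inside the neck is pressed down by the cap (m): 0 closed, 0.003 at its end, -0.0012 when the cap is free. The seal pushes the closed cap up against the hooks with 9 N; beyond that it yields 1 mm per 2 N, passes the hooks' lips at 14 N (0.0025) and is hard from 15 N (0.003) on.
- tray: Empty shallow red plastic parts tray, 190 (x) x 160 (y) x 35 mm tall, walls and floor 4 mm, loose on the bench, 0.5 kg. Origin: centre of its underside; z up.
- grease_jar: Bystander: closed round jar, 68 mm dia, 80 mm tall, origin under its centre.
- carton: Bystander: cardboard box 90 x 120 x 70 mm, origin under its centre.
- spanner: Bystander: steel spanner 170 mm long lying along its x axis.
Mind the look-alikes: they are no part of the job. Several things have the shape of the tin; the one meant has the colours described above.

How it is judged:
By the outcome, as a careful person would: the job done as asked, in the order asked, and still so for the second after the job is handed in, with the robot touching nothing.
It also fails if it takes over 70 s, if anything falls off the work surface, if the arm or the gripper's body presses on something with over 40 N, if the wrist force passes 120 N, or if a joint passes its speed limit or range.

## Working session

There is one attempt and no reset: what is moved stays moved. The work goes in short steps, Python scripts to look and compute and a shell command to move; the robot and the scene stay as the last step left them, time stands still between calls to the robot, and variables do not carry over. Pictures are saved under pics/ and viewed, at most 10 in all, crops included, and the job is handed in when it is done.

```bash
mkdir -p pics; cat > h.py <<'E'
import numpy as np, cv2
from rig import manip, get_image, camera_info
def ray(cam,u,v,info=None):
    i=info or camera_info(cam); K=np.array(i["mtx"],float).reshape(3,3)
    R=cv2.Rodrigues(np.array(i["rvec"],float))[0]; t=np.array(i["tvec"],float).ravel()
    x=(u-K[0,2])/K[0,0]; y=(v-K[1,2])/K[1,1]
    if cam=="wrist":
        r=np.hypot(x,y); s=np.sinc(r/np.pi); d=np.array([x*s,y*s,np.cos(r)])
    else: d=np.array([x,y,1.])
    return -R.T@t, R.T@d
def onz(cam,u,v,z,info=None):
    c,d=ray(cam,u,v,info); return c+d*(z-c[2])/d[2]
def proj(cam,P,info=None):
    i=info or camera_info(cam)
    return cv2.projectPoints(np.array(P,float).reshape(-1,1,3),np.array(i["rvec"],float),np.array(i["tvec"],float),np.array(i["mtx"],float).reshape(3,3),None)[0].reshape(-1,2)
E
python3 - <<'E'
from h import *
s=manip.get_state(); print(s)
a=get_image("top");b=get_image("scene");cv2.imwrite("pics/top.png",a);cv2.imwrite("pics/scene.png",b)
for c in("top","scene"): print(camera_info(c))
E
```

```text
{'clock': 0.0, 'qpos': array([-1.33400953e+00,  2.76598907e-01,  1.50612140e+00, -3.15125949e-05,
        1.36069347e+00, -1.20988422e-01]), 'qd': array([-0.00050629, -0.00085504, -0.00131551, -0.00062244,  0.00092883,
        0.00235982]), 'effort': array([-7.78084882e-05, -4.16772938e+01, -2.45805860e+01, -2.59822709e-04,
        1.10989818e-02, -1.59611950e-06]), 'position': array([ 0.20122732, -0.53808294,  0.23044215]), 'ee_rot': array([-9.08143412e-04,  9.84041240e-01,  1.77938218e-01, -6.80722700e-05]), 'contact_force': array([-0.00580343,  0.30625481,  0.30207617]), 'moment': array([ 0.04162504,  0.01865285, -0.00967051]), 'gripper_force': 0.0, 'width': 0.08520448679322253}
{'mtx': array([[400.63077986,   0.        , 263.97806616],
       [  0.        , 400.63077986, 188.22500475],
       [  0.        ,   0.        ,   1.        ]]), 'rvec': array([ 2.11924497, -2.10677982,  0.19757882]), 'tvec': array([0.1927728 , 0.58764416, 1.21594553])}
{'mtx': array([[413.6771746 ,   0.        , 256.61755674],
       [  0.        , 413.6771746 , 193.32113185],
       [  0.        ,   0.        ,   1.        ]]), 'rvec': array([ 2.68964116,  0.94343238, -0.14837207]), 'tvec': array([-0.55373612, -0.16421109,  1.48477343])}
```

View pics/top.png

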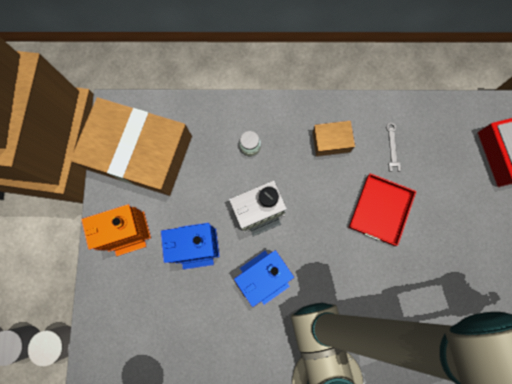

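View pics/scene.png

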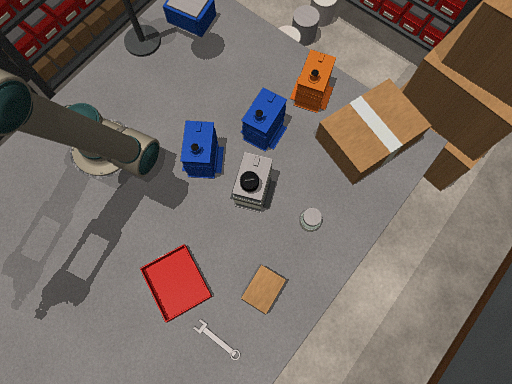

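The top view shows the grey tin at (258,205), its black cap at (268,196) and the tray at (382,209). In the scene view the cap is at (250,181) and the tray at (177,283). The blue and orange tins are look-alikes.

```bash
python3 - <<'E'
from h import *
for cam,c0,t0 in(("top",(268,196),(382,209)),("scene",(250,181),(177,283))):
    im=cv2.imread(f"pics/{cam}.png"); 
    def comp(m,p,r):
        k=np.zeros(m.shape,np.uint8); cv2.circle(k,p,r,255,-1)
        m=cv2.bitwise_and(m,k); n,l,st,ce=cv2.connectedComponentsWithStats(m)
        i=1+np.argmax(st[1:,4]); return (l==i).astype(np.uint8),st[i],ce[i]
    m,st,ce=comp(cv2.inRange(im,(0,0,0),(60,60,60)),c0,20)
    (x,y),r=cv2.minEnclosingCircle(max(cv2.findContours(m,0,2)[0],key=len))
    print(cam,"cap",st,ce,(x,y),r,onz(cam,*ce,.2055),onz(cam,x,y,.2055))
    hsv=cv2.cvtColor(im,cv2.COLOR_BGR2HSV)
    m,st,ce=comp(((hsv[...,1]>150)&((hsv[...,0]<10)|(hsv[...,0]>170))).astype(np.uint8)*255,t0,60)
    q=cv2.boxPoints(cv2.minAreaRect(max(cv2.findContours(m,0,2)[0],key=len)))
    P=np.array([onz(cam,*p,.035)[:2] for p in q]); print("tray",P.round(3).tolist(),P.mean(0),[np.arctan2(*(P[i+1]-P[i])[::-1]).round(3) for i in range(3)],[np.linalg.norm(P[i+1]-P[i]).round(3) for i in range(3)])
    g=(hsv[...,2]>165)&(hsv[...,1]<40)
    m,st,ce=comp(g.astype(np.uint8)*255,(258,205) if cam=="top" else (253,180),42)
    q=cv2.boxPoints(cv2.minAreaRect(max(cv2.findContours(m,0,2)[0],key=len)))
    P=np.array([onz(cam,*p,.15)[:2] for p in q]); print("tin",st,q.round().tolist(),P.round(3).tolist(),[np.arctan2(*(P[i+1]-P[i])[::-1]).round(3) for i in range(3)],[np.linalg.norm(P[i+1]-P[i]).round(3) for i in range(3)])
    for nm,u,z in (("jar",(250,142),.08),("carton",(334,137),.07),("spanner",(394,148),0)) if cam=="top" else (("jar",(312,216),.08),("carton",(264,288),.07)): print(nm,onz(cam,*u,z).round(3))
E
```

```text
top cap [259 187  19  20 272] [267.84191176 197.01838235] (267.6363525390625, 196.72727966308594) 10.010435104370117 [0.53223421 0.18358381 0.2055    ] [0.53305814 0.18416301 0.2055    ]
tray [[0.464, -0.07], [0.645, -0.143], [0.586, -0.298], [0.408, -0.222]] [ 0.52571645 -0.18306673] [np.float64(-0.381), np.float64(-1.935), np.float64(2.738)] [np.float64(0.195), np.float64(0.166), np.float64(0.193)]
tin [ 229  180   58   48 1160] [[228.0, 198.0], [274.0, 179.0], [287.0, 208.0], [241.0, 228.0]] [[0.538, 0.3], [0.597, 0.166], [0.509, 0.129], [0.451, 0.261]] [np.float64(-1.153), np.float64(-2.743), np.float64(1.983)] [np.float64(0.146), np.float64(0.096), np.float64(0.144)]
jar [0.733 0.242 0.08 ]
carton [ 0.754 -0.029  0.07 ]
spanner [ 0.739 -0.243  0.   ]
scene cap [240 171  19  21 302] [249.20529801 181.35099338] (249.7872314453125, 181.06382751464844) 10.44277286529541 [0.54055633 0.17635661 0.2055    ] [0.54133809 0.17813594 0.2055    ]
tray [[0.406, -0.23], [0.471, -0.077], [0.653, -0.149], [0.587, -0.296]] [ 0.5294595  -0.18778727] [np.float64(1.168), np.float64(-0.381), np.float64(-1.994)] [np.float64(0.166), np.float64(0.196), np.float64(0.16)]
tin [233 152  39  48 802] [[232.0, 192.0], [244.0, 151.0], [272.0, 159.0], [260.0, 200.0]] [[0.509, 0.13], [0.45, 0.26], [0.537, 0.294], [0.593, 0.164]] [np.float64(1.997), np.float64(0.375), np.float64(-1.166)] [np.float64(0.143), np.float64(0.094), np.float64(0.142)]
jar [0.742 0.243 0.08 ]
carton [ 0.762 -0.029  0.07 ]
```

```bash
python3 -m crank '{"translation":[[30,-30,-12],[34,-34,-10],[34,-34,-10],[34,-34,-10],[34,-34,-10],[34,-34,0],[34,-34,0],[34,-34,0]],"roll":[0,0,0,0,0,0,0,0],"fingers":[1,1,1,1,1,1,1,1]}' 20
python3 -m crank '{"translation":[[34,-34,0],[34,-34,0],[34,-34,0],[34,-34,0],[34,-34,0],[34,-34,0],[34,-34,0],[10,-10,0]],"roll":[0,0,0,0,0,0,0,0],"fingers":[1,1,1,1,1,1,1,1]}'
cat > off.py <<'E'
from h import *
import sys
def off(x,y,z):
    from scipy.spatial.transform import Rotation as R
    s=manip.get_state(); q=s["ee_rot"]; r=R.from_quat([q[1],q[2],q[3],q[0]])
    print("q6",s["qpos"][5].round(3),"pos",s["position"].round(4),"F",s["contact_force"].round(1),"tool delta mm",(r.inv().apply(np.array([x,y,z])-s["position"])*1000).round(1), "ax",r.as_matrix().round(3).tolist())
if __name__=="__main__": off(*map(float,sys.argv[1:4]))
E
python3 off.py .5375 .181 .25
python3 -c "
from h import *
print(camera_info('wrist'));cv2.imwrite('pics/w1.png',get_image('wrist'))"
```

```text
clock: 0.9
position: [0.3587, -0.1918, 0.2832]
ee_rot: [0.0, 0.984, 0.178, 0.0]
contact_force: [1.6, 0.3, 0.6]
width: 0.0857
gripper_force: 0.0
clock: 1.7
position: [0.5051, 0.1295, 0.2825]
ee_rot: [-0.001, 0.984, 0.18, 0.0]
contact_force: [0.7, -0.7, -0.7]
width: 0.0856
gripper_force: 0.0
q6 1.325 pos [0.5051 0.1295 0.2825] F [ 0.7 -0.7 -0.7] tool delta mm [ 48.5 -36.6  32.6] ax [[0.935, 0.354, -0.0], [0.354, -0.935, 0.002], [0.0, -0.002, -1.0]]
{'mtx': array([[297.31863964,   0.        , 261.66542767],
       [  0.        , 297.31863964, 191.65744195],
       [  0.        ,   0.        ,   1.        ]]), 'rvec': array([-2.39617445,  1.65531377,  0.22619682]), 'tvec': array([-0.05627344,  0.45248762,  0.56511991])}
```

View pics/w1.png

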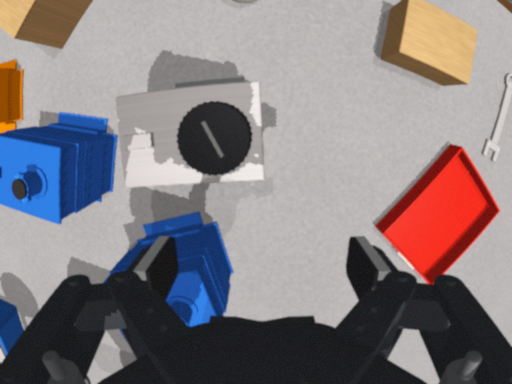

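The wrist view shows the cap as a clean disc at about (214,137) with a grey mark, on the grey tin between the finger tips.

```bash
cat > cap.py <<'E'
from h import *
from off import off
import sys
def cap(z,u0,v0,rad):
    i=camera_info("wrist"); im=get_image("wrist")
    m=cv2.inRange(im,(0,0,0),(60,60,60)); k=np.zeros_like(m); cv2.circle(k,(u0,v0),rad,255,-1); m&=k
    m=cv2.morphologyEx(m,cv2.MORPH_CLOSE,np.ones((15,15),np.uint8)); m=cv2.morphologyEx(m,cv2.MORPH_OPEN,np.ones((9,9),np.uint8))
    c=max(cv2.findContours(m,cv2.RETR_EXTERNAL,cv2.CHAIN_APPROX_NONE)[0],key=len).reshape(-1,2)
    P=np.array([onz("wrist",*p,z,i)[:2] for p in c])
    A=np.c_[2*P,np.ones(len(P))]; 
    w=np.ones(len(P),bool)
    for _ in range(5):
        s=np.linalg.lstsq(A[w],(P[w]**2).sum(1),rcond=None)[0]; R=np.sqrt(s[2]+s[0]**2+s[1]**2)
        e=abs(np.hypot(*(P-s[:2]).T)-R); w=e<max(.0015,np.median(e))
    print("cap",s[:2].round(4),"R",R.round(4),"res",e[w].mean().round(5),w.mean(),"bbox",cv2.boundingRect(c)); return s
if __name__=="__main__":
    a=sys.argv; s=cap(float(a[1]),int(a[2]),int(a[3]),int(a[4])); off(s[0],s[1],.25)
E
python3 cap.py .2055 214 137 50
```

```text
cap [0.5381 0.1812] R 0.0269 res 0.00037 1.0 bbox (178, 103, 73, 71)
q6 1.323 pos [0.5042 0.1271 0.2824] F [-0.3 -0.1 -0.1] tool delta mm [ 50.9 -38.7  32.4] ax [[0.935, 0.353, -0.001], [0.353, -0.935, -0.0], [-0.001, -0.0, -1.0]]
```

```bash
python3 -m crank '{"translation":[[25,-19,15],[26,-20,15],[0,0,15],[0,0,0],[0,0,0]],"roll":[0,0,0,0,0],"fingers":[1,1,1,1,1]}'
python3 -c "
from off import *
off(.5381,.1812,.18)
cv2.imwrite('pics/w2.png',get_image('wrist'))"
```

```text
clock: 2.3
position: [0.5376, 0.1782, 0.2383]
ee_rot: [0.0, 0.984, 0.177, -0.001]
contact_force: [-0.8, -0.1, -0.5]
width: 0.0853
gripper_force: 0.0
q6 1.412 pos [0.5376 0.1782 0.2383] F [-0.8 -0.1 -0.5] tool delta mm [ 1.6 -2.7 58.3] ax [[0.937, 0.349, -0.001], [0.349, -0.937, -0.001], [-0.001, 0.001, -1.0]]
```

View pics/w2.png

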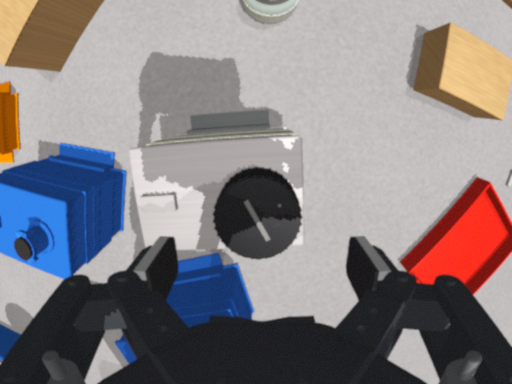

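The cap disc is centred near (258,212) between the finger tips (columns 155 and 365), and nothing stands in their way.

```bash
python3 cap.py .2055 258 212 52
```

```text
cap [0.544  0.1847] R 0.0257 res 0.00055 0.5204081632653061 bbox (214, 169, 86, 89)
q6 1.413 pos [0.5382 0.1786 0.2394] F [0.  0.2 0.5] tool delta mm [  7.6  -3.7 -10.6] ax [[0.937, 0.349, 0.001], [0.349, -0.937, -0.0], [0.001, 0.001, -1.0]]
```

```bash
python3 - <<'E'
from h import *
from off import off
from scipy.optimize import least_squares
i=camera_info("wrist"); im=get_image("wrist"); C=ray("wrist",0,0,i)[0]; print("cam",C.round(3))
for T in (45,60,75):
    m=cv2.inRange(im,(0,0,0),(T,T,T)); k=np.zeros_like(m); cv2.circle(k,(258,212),52,255,-1); m&=k
    m=cv2.morphologyEx(m,cv2.MORPH_CLOSE,np.ones((15,15),np.uint8)); m=cv2.morphologyEx(m,cv2.MORPH_OPEN,np.ones((9,9),np.uint8))
    c=max(cv2.findContours(m,0,1)[0],key=len).reshape(-1,2)
    P=np.array([onz("wrist",*p,.2055,i)[:2] for p in c])
    for side in(1,-1,0):
        d=(P.mean(0)-C[:2]); sel=((P-P.mean(0))@d*side>=0)
        f=least_squares(lambda s:np.hypot(*(P[sel]-s).T)-.028,P.mean(0),loss="soft_l1",f_scale=.0005)
        print(T,side,f.x.round(4),abs(f.fun).mean().round(5))
off(.5381,.1812,.18)
E
```

```text
cam [0.602 0.203 0.381]
45 1 [0.554  0.1949] 0.0048
45 -1 [0.5413 0.1839] 0.00112
45 0 [0.542  0.1844] 0.00554
60 1 [0.5464 0.1936] 0.00626
60 -1 [0.5415 0.184 ] 0.00115
60 0 [0.5419 0.1856] 0.00476
75 1 [0.5395 0.1832] 0.00063
75 -1 [0.5418 0.1838] 0.00111
75 0 [0.5402 0.1835] 0.00111
q6 1.413 pos [0.5383 0.1788 0.2395] F [ 0.2 -0.7 -0.1] tool delta mm [ 0.5 -2.4 59.5] ax [[0.937, 0.349, 0.002], [0.349, -0.937, -0.0], [0.002, 0.001, -1.0]]
```

```bash
python3 -m crank '{"translation":[[2,-3,20],[0,0,20],[0,0,15],[0,0,10],[0,0,0],[0,0,0]],"roll":[0,0,0,0,0,0],"fingers":[1,1,1,1,1,1]}'; python3 off.py .5388 .182 .174
python3 -c "
from h import *
cv2.imwrite('pics/w3.png',get_image('wrist'))"
```

```text
clock: 3.05
position: [0.5394, 0.1832, 0.1741]
ee_rot: [0.0, 0.984, 0.178, 0.001]
contact_force: [0.6, -0.6, 0.7]
width: 0.0854
gripper_force: 0.0
q6 1.419 pos [0.5394 0.1832 0.1741] F [ 0.6 -0.6  0.7] tool delta mm [-1.   0.9  0.1] ax [[0.937, 0.35, 0.001], [0.35, -0.937, 0.0], [0.001, 0.0, -1.0]]
```

View pics/w3.png

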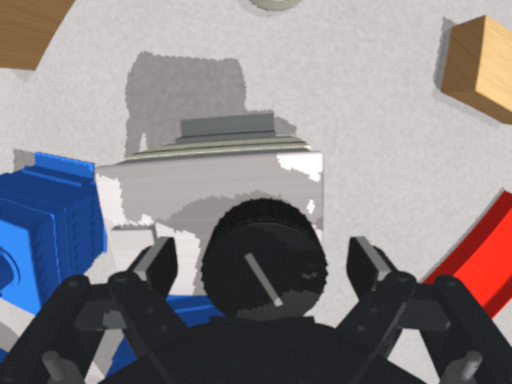

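The cap (columns 202–328) sits between the pads (175 and 350), about 1 mm right of their middle. I'll shift slightly and close gently.

```bash
python3 -m crank '{"translation":[[-0.5,1,0],[0,0,0],[0,0,0],[0,0,0],[0,0,0]],"roll":[0,0,0,0,0],"fingers":[0.9,0.8,0.75,0.72,0.7]}' 20;  python3 -m crank '{"translation":[[0,0,0],[0,0,0],[0,0,0],[0,0,0]],"roll":[0,0,0,0],"fingers":[0.68,0.66,0.64,0.62]}' 20; python3 off.py .5388 .182 .174
```

```text
clock: 3.6
position: [0.5388, 0.1822, 0.1733]
ee_rot: [0.0, 0.984, 0.178, 0.0]
contact_force: [-0.1, 0.6, 0.6]
width: 0.0599
gripper_force: 0.0
clock: 4.0
position: [0.539, 0.1819, 0.1735]
ee_rot: [0.0, 0.984, 0.178, 0.0]
contact_force: [0.1, -0.8, 2.3]
width: 0.0557
gripper_force: 21.0
q6 1.417 pos [0.539  0.1819 0.1735] F [ 0.1 -0.8  2.3] tool delta mm [-0.1 -0.1 -0.5] ax [[0.937, 0.35, 0.0], [0.35, -0.937, -0.001], [0.0, 0.001, -1.0]]
```

```bash
python3 -m crank '{"translation":[[0,0,0],[0,0,0],[0,0,0]],"roll":[0,0,0],"fingers":[0.5,0.5,0.5]}' 60; python3 -m crank '{"translation":[[0,0,1],[0,0,0.5],[0,0,0.5],[0,0,0]],"roll":[0,0,0,0],"fingers":[0.5,0.5,0.5,0.5]}' 60; python3 off.py .5388 .182 .174
```

```text
clock: 4.3
position: [0.539, 0.1819, 0.1736]
ee_rot: [0.0, 0.984, 0.178, 0.0]
contact_force: [-0.1, -2.6, 4.2]
width: 0.0548
gripper_force: 62.4
clock: 4.7
position: [0.539, 0.182, 0.1717]
ee_rot: [0.0, 0.984, 0.178, 0.0]
contact_force: [-0.3, -2.5, 5.9]
width: 0.0548
gripper_force: 62.7
q6 1.417 pos [0.539  0.182  0.1717] F [-0.3 -2.5  5.9] tool delta mm [-0.2 -0.1 -2.3] ax [[0.937, 0.35, 0.001], [0.35, -0.937, -0.0], [0.0, 0.001, -1.0]]
```

```bash
python3 -m crank '{"translation":[[0,0,0.3],[0,0,0]],"roll":[0,0],"fingers":[0.5,0.5]}'; python3 -m crank '{"translation":[[0,0,0],[0,0,0]],"roll":[-0.06,-0.06],"fingers":[0.5,0.5]}';python3 -c "
from h import *
s=manip.get_state();print(s['position'],s['contact_force'],s['moment'])"
```

```text
clock: 4.9
position: [0.539, 0.182, 0.1717]
ee_rot: [0.0, 0.984, 0.178, 0.0]
contact_force: [-1.4, -3.1, 7.2]
width: 0.0548
gripper_force: 62.8
clock: 5.1
position: [0.5389, 0.1822, 0.1715]
ee_rot: [0.0, 0.971, 0.238, 0.0]
contact_force: [-0.8, -2.0, 5.4]
width: 0.0552
gripper_force: 62.7
[0.53886423 0.18224756 0.17148562] [-0.75944227 -1.98465984  5.40839032] [-0.32406326  0.11097936 -0.01318521]
```

```bash
for k in 1; do python3 -m crank '{"translation":[[0,0,0.4],[0,0,0.2]],"roll":[-0.06,-0.06],"fingers":[0.5,0.5]}'; done; python3 -m crank '{"translation":[[0,0,0.2],[0,0,0.2]],"roll":[-0.06,-0.06],"fingers":[0.5,0.5]}'
```

```text
clock: 5.3
position: [0.5387, 0.1825, 0.1706]
ee_rot: [-0.0, 0.955, 0.296, 0.0]
contact_force: [0.2, -1.6, 5.5]
width: 0.0549
gripper_force: 62.6
clock: 5.5
position: [0.5387, 0.1828, 0.1703]
ee_rot: [-0.001, 0.936, 0.352, 0.0]
contact_force: [-1.5, -0.4, 5.5]
width: 0.055
gripper_force: 62.7
```

```bash
python3 -m crank '{"translation":[[0,0,1],[0,0,0]],"roll":[0,0],"fingers":[0.5,0.5]}';  python3 -m crank '{"translation":[[0,0,0.5],[0,0,0]],"roll":[0,0],"fingers":[0.5,0.5]}'
```

```text
clock: 5.7
position: [0.5387, 0.1828, 0.1693]
ee_rot: [-0.001, 0.936, 0.351, 0.0]
contact_force: [-0.9, -0.6, 5.6]
width: 0.0551
gripper_force: 62.7
clock: 5.9
position: [0.5387, 0.1828, 0.1689]
ee_rot: [-0.001, 0.936, 0.351, 0.0]
contact_force: [-2.0, -1.0, 7.1]
width: 0.0552
gripper_force: 62.8
```

```bash
python3 -m crank '{"translation":[[0,0,0.7],[0,0,0]],"roll":[0,0],"fingers":[0.5,0.5]}';  python3 -m crank '{"translation":[[0,0,0.7],[0,0,0]],"roll":[0,0],"fingers":[0.5,0.5]}'
```

```text
clock: 6.1
position: [0.5387, 0.1829, 0.1683]
ee_rot: [-0.001, 0.936, 0.351, 0.0]
contact_force: [-0.7, -0.7, 7.1]
width: 0.0549
gripper_force: 62.8
clock: 6.3
position: [0.5387, 0.1829, 0.1677]
ee_rot: [-0.001, 0.936, 0.351, 0.0]
contact_force: [-0.7, -1.1, 6.2]
width: 0.0552
gripper_force: 62.8
```

```bash
python3 -m crank '{"translation":[[0,0,0.7],[0,0,0]],"roll":[0,0],"fingers":[0.5,0.5]}';  python3 -m crank '{"translation":[[0,0,0.5],[0,0,0]],"roll":[0,0],"fingers":[0.5,0.5]}';  python3 -m crank '{"translation":[[0,0,0.4],[0,0,0]],"roll":[0,0],"fingers":[0.5,0.5]}'
```

```text
clock: 6.5
position: [0.5387, 0.1829, 0.1672]
ee_rot: [-0.001, 0.936, 0.351, 0.0]
contact_force: [-2.4, -1.1, 9.3]
width: 0.0552
gripper_force: 63.0
clock: 6.7
position: [0.5387, 0.1829, 0.1669]
ee_rot: [-0.001, 0.936, 0.351, 0.001]
contact_force: [-1.9, -0.8, 9.7]
width: 0.0548
gripper_force: 63.0
clock: 6.9
position: [0.5388, 0.1829, 0.1666]
ee_rot: [-0.001, 0.936, 0.351, 0.001]
contact_force: [-2.3, -0.8, 9.7]
width: 0.0552
gripper_force: 63.0
```

```bash
python3 -m crank '{"translation":[[0,0,0.8],[0,0,0.5],[0,0,0]],"roll":[0,0,0],"fingers":[0.5,0.5,0.5]}';  python3 -m crank '{"translation":[[0,0,0.6],[0,0,0]],"roll":[0,0],"fingers":[0.5,0.5]}'
```

```text
clock: 7.2
position: [0.5388, 0.1829, 0.1657]
ee_rot: [-0.0, 0.936, 0.351, 0.001]
contact_force: [-3.0, -1.2, 11.8]
width: 0.0551
gripper_force: 63.3
clock: 7.4
position: [0.5388, 0.1829, 0.1653]
ee_rot: [-0.0, 0.936, 0.351, 0.001]
contact_force: [-3.4, -1.1, 12.0]
width: 0.0551
gripper_force: 63.3
```

```bash
python3 -m crank '{"translation":[[0,0,0.7],[0,0,0.5],[0,0,0]],"roll":[0,0,0],"fingers":[0.5,0.5,0.5]}';  python3 -m crank '{"translation":[[0,0,0.6],[0,0,0]],"roll":[0,0],"fingers":[0.5,0.5]}'
```

```text
clock: 7.7
position: [0.5388, 0.1829, 0.1645]
ee_rot: [-0.0, 0.936, 0.351, 0.001]
contact_force: [-3.4, -1.1, 14.2]
width: 0.0553
gripper_force: 63.7
clock: 7.9
position: [0.5388, 0.1829, 0.1645]
ee_rot: [-0.0, 0.936, 0.351, 0.001]
contact_force: [-4.8, -1.4, 17.6]
width: 0.0549
gripper_force: 64.0
```

```bash
python3 -m crank '{"translation":[[0,0,0],[0,0,0]],"roll":[-0.08,-0.08],"fingers":[0.5,0.5]}';  python3 -m crank '{"translation":[[0,0,0],[0,0,0]],"roll":[-0.08,-0.08],"fingers":[0.5,0.5]}'; python3 -c "
from h import *
s=manip.get_state();print(s['position'],s['contact_force'],s['moment'])"
```

```text
clock: 8.1
position: [0.5392, 0.1833, 0.1645]
ee_rot: [-0.001, 0.905, 0.426, 0.002]
contact_force: [-3.2, -0.2, 16.9]
width: 0.0551
gripper_force: 63.7
clock: 8.3
position: [0.5391, 0.1837, 0.1645]
ee_rot: [-0.001, 0.868, 0.497, 0.002]
contact_force: [-2.6, 1.0, 17.1]
width: 0.055
gripper_force: 63.8
[0.53914608 0.18372229 0.16449782] [-2.61397091  0.99215852 17.08806187] [ 0.03868143  0.68724581 -0.14031965]
```

```bash
python3 -m crank '{"translation":[[0,0,0],[0,0,0]],"roll":[-0.08,-0.08],"fingers":[0.5,0.5]}';  python3 -m crank '{"translation":[[0,0,0],[0,0,0],[0,0,0]],"roll":[-0.08,-0.08,-0.08],"fingers":[0.5,0.5,0.5]}'; python3 -c "
from h import *
s=manip.get_state();print(s['position'],s['contact_force'],s['moment'])"
```

```text
clock: 8.5
position: [0.5388, 0.184, 0.1645]
ee_rot: [-0.001, 0.825, 0.565, 0.002]
contact_force: [-4.2, 1.5, 16.9]
width: 0.0548
gripper_force: 63.8
clock: 8.8
position: [0.5382, 0.1841, 0.1645]
ee_rot: [-0.001, 0.752, 0.659, 0.002]
contact_force: [-6.5, 2.4, 17.3]
width: 0.0549
gripper_force: 63.9
[0.53820491 0.18411767 0.16446457] [-6.50721902  2.43166096 17.32642707] [ 0.13754554  0.94237644 -0.16283795]
```

```bash
python3 -m crank '{"translation":[[0,-0.3,0],[0,-0.3,0],[0,0,0]],"roll":[-0.08,-0.08,-0.08],"fingers":[0.5,0.5,0.5]}';  python3 -m crank '{"translation":[[0,-0.2,0],[0,0,0],[0,0,0]],"roll":[-0.08,-0.08,-0.08],"fingers":[0.5,0.5,0.5]}'; python3 -c "
from h import *
s=manip.get_state();print(s['position'],s['contact_force'],s['moment'],s['qpos'][5])"
```

```text
clock: 9.1
position: [0.5376, 0.1842, 0.1645]
ee_rot: [-0.001, 0.667, 0.745, 0.002]
contact_force: [-5.9, 1.6, 17.7]
width: 0.0554
gripper_force: 63.9
clock: 9.4
position: [0.537, 0.1841, 0.1645]
ee_rot: [-0.001, 0.573, 0.819, 0.002]
contact_force: [-6.3, 1.1, 18.4]
width: 0.0549
gripper_force: 64.0
[0.53702515 0.18406306 0.16446869] [-6.34887459  1.08080468 18.39167813] [ 0.12846601  1.09389461 -0.23086931] -0.14558952088077518
```

```bash
python3 -m crank '{"translation":[[0,-0.2,-0.1],[0,0,0],[0,0,0],[0,0,0],[0,0,0]],"roll":[-0.08,-0.08,-0.08,-0.08,0],"fingers":[0.5,0.5,0.5,0.5,0.5]}'; python3 -c "
from h import *
s=manip.get_state();print(s['position'],s['contact_force'],s['moment'],s['qpos'][5])"
```

```text
clock: 9.9
position: [0.5363, 0.1837, 0.1645]
ee_rot: [-0.001, 0.436, 0.9, 0.001]
contact_force: [-7.4, 0.1, 19.0]
width: 0.0547
gripper_force: 64.0
[0.53631033 0.18373718 0.16447693] [-7.41944536  0.06463059 18.98016694] [ 0.04121017  1.12868994 -0.03621601] -0.46389352484181773
```

```bash
python3 -m crank '{"translation":[[0,0,-1],[0,0,-1],[0,0,-1],[0,0,0]],"roll":[0,0,0,0],"fingers":[0.5,0.5,0.5,0.5]}';python3 -m crank '{"translation":[[0,0,-1],[0,0,-1],[0,0,-1],[0,0,0]],"roll":[0,0,0,0],"fingers":[0.5,0.5,0.5,0.5]}';python3 -m crank '{"translation":[[0,0,-1],[0,0,-1],[0,0,-1],[0,0,0]],"roll":[0,0,0,0],"fingers":[0.5,0.5,0.5,0.5]}'
```

```text
clock: 10.3
position: [0.5362, 0.1837, 0.1658]
ee_rot: [-0.002, 0.437, 0.9, 0.001]
contact_force: [-5.3, 1.2, 9.9]
width: 0.055
gripper_force: 63.1
clock: 10.7
position: [0.5362, 0.1837, 0.168]
ee_rot: [-0.002, 0.437, 0.9, 0.001]
contact_force: [-3.8, 0.9, 6.7]
width: 0.0547
gripper_force: 62.8
clock: 11.1
position: [0.5362, 0.1837, 0.1708]
ee_rot: [-0.002, 0.437, 0.9, 0.001]
contact_force: [-2.5, 1.2, 5.4]
width: 0.0547
gripper_force: 62.7
```

```bash
python3 -m crank '{"translation":[[0,0,-1],[0,0,-1],[0,0,-1],[0,0,0]],"roll":[0,0,0,0],"fingers":[0.5,0.5,0.5,0.5]}';python3 -m crank '{"translation":[[0,0,-1],[0,0,-1],[0,0,0]],"roll":[0,0,0],"fingers":[0.5,0.5,0.5]}'
```

```text
clock: 11.5
position: [0.5363, 0.1835, 0.1736]
ee_rot: [-0.002, 0.437, 0.9, 0.0]
contact_force: [-5.1, 4.3, 3.8]
width: 0.0548
gripper_force: 62.6
clock: 11.8
position: [0.5367, 0.1824, 0.175]
ee_rot: [-0.001, 0.437, 0.9, -0.001]
contact_force: [-3.8, 2.1, 1.1]
width: 0.055
gripper_force: 63.6
```

```bash
python3 -m crank '{"translation":[[0,0,-1],[0,0,-1],[0,0,0]],"roll":[0,0,0],"fingers":[0.5,0.5,0.5]}';python3 -m crank '{"translation":[[0,0,-1],[0,0,-1],[0,0,0]],"roll":[0,0,0],"fingers":[0.5,0.5,0.5]}'
```

```text
clock: 12.1
position: [0.5368, 0.1823, 0.1769]
ee_rot: [-0.001, 0.437, 0.9, -0.001]
contact_force: [-4.1, 0.8, -4.6]
width: 0.0542
gripper_force: 64.0
clock: 12.4
position: [0.5369, 0.1823, 0.1795]
ee_rot: [-0.001, 0.437, 0.9, -0.0]
contact_force: [-4.6, 1.4, -4.1]
width: 0.0546
gripper_force: 64.1
```

```bash
python3 -m crank '{"translation":[[0.3,-0.4,-1],[0,0,-1],[0,0,-1],[0,0,0]],"roll":[0,0,0,0],"fingers":[0.5,0.5,0.5,0.5]}';python3 -m crank '{"translation":[[0,0,-2],[0,0,-2],[0,0,-2],[0,0,0]],"roll":[0,0,0,0],"fingers":[0.5,0.5,0.5,0.5]}'
```

```text
clock: 12.8
position: [0.5371, 0.1815, 0.183]
ee_rot: [0.0, 0.437, 0.9, -0.001]
contact_force: [-4.5, -0.1, -2.1]
width: 0.0548
gripper_force: 64.2
clock: 13.2
position: [0.5399, 0.1824, 0.1903]
ee_rot: [0.003, 0.437, 0.9, 0.002]
contact_force: [0.3, -0.7, -1.3]
width: 0.0545
gripper_force: 64.4
```

```bash
python3 -m crank '{"translation":[[0,0,-5],[0,0,-10],[0,0,-15],[0,0,-20],[0,0,-20],[0,0,0]],"roll":[0,0,0,0,0,0],"fingers":[0.5,0.5,0.5,0.5,0.5,0.5]}'; python3 off.py .5275 -.185 .26; python3 -c "
from h import *
cv2.imwrite('pics/w4.png',get_image('wrist'))"
```

```text
clock: 13.8
position: [0.5401, 0.1827, 0.2632]
ee_rot: [0.004, 0.437, 0.9, 0.003]
contact_force: [-0.3, 0.8, -0.1]
width: 0.0548
gripper_force: 64.4
q6 -0.463 pos [0.5401 0.1827 0.2632] F [-0.3  0.8 -0.1] tool delta mm [-281.1 -237.4    2.4] ax [[-0.619, 0.786, 0.01], [0.786, 0.619, 0.002], [-0.004, 0.009, -1.0]]
```

View pics/w4.png

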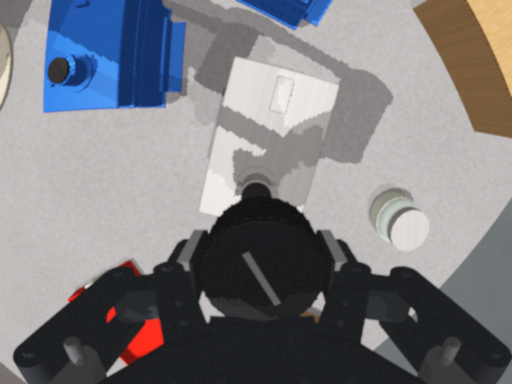

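The cap is in the gripper, and the bare neck shows at (257,187) on the tin. Next I carry it over the tray.

```bash
python3 -m crank '{"translation":[[-20,-17,0],[-35,-30,0],[-37,-31,0],[-37,-31,0],[-37,-31,0],[-37,-31,0],[-37,-31,0],[-30,-25,0]],"roll":[0,0,0,0,0,0,0,0],"fingers":[0.5,0.5,0.5,0.5,0.5,0.5,0.5,0.5]}';python3 -m crank '{"translation":[[-8,-8,0],[0,0,0],[0,0,0]],"roll":[0,0,0],"fingers":[0.5,0.5,0.5]}'; python3 off.py .5275 -.185 .02;python3 -c "
from h import *
cv2.imwrite('pics/w5.png',get_image('wrist'))"
```

```text
clock: 14.65
position: [0.5254, -0.173, 0.258]
ee_rot: [-0.0, 0.437, 0.899, -0.0]
contact_force: [0.6, 0.7, -1.0]
width: 0.0549
gripper_force: 64.4
clock: 14.95
position: [0.5244, -0.1805, 0.2583]
ee_rot: [-0.001, 0.437, 0.9, 0.001]
contact_force: [-0.4, 0.0, -1.6]
width: 0.0553
gripper_force: 64.4
q6 -1.125 pos [ 0.5244 -0.1805  0.2583] F [-0.4  0.  -1.6] tool delta mm [ -5.9  -0.5 238.3] ax [[-0.619, 0.786, -0.001], [0.786, 0.619, 0.002], [0.002, 0.0, -1.0]]
```

View pics/w5.png

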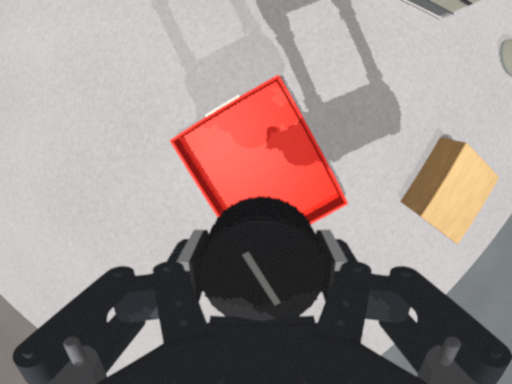

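The cap hangs level in the gripper with the tray beneath it, its visible corners at (175,140), (280,80) and (343,205). I'll lower it.

```bash
python3 -m crank '{"translation":[[-3,0,20],[-3,0,35],[0,0,40],[0,0,40],[0,0,35],[0,0,25],[0,0,15],[0,0,5]],"roll":[0,0,0,0,0,0,0,0],"fingers":[0.5,0.5,0.5,0.5,0.5,0.5,0.5,0.5]}'; python3 -m crank '{"translation":[[0,0,5],[0,0,4],[0,0,1],[0,0,0]],"roll":[0,0,0,0],"fingers":[0.5,0.5,0.5,0.5]}'
```

```text
clock: 15.8
position: [0.5274, -0.1839, 0.0422]
ee_rot: [-0.002, 0.436, 0.9, 0.0]
contact_force: [0.3, 0.3, 0.1]
width: 0.0548
gripper_force: 64.4
clock: 16.2
position: [0.5288, -0.1865, 0.0345]
ee_rot: [0.001, 0.437, 0.9, -0.0]
contact_force: [-0.2, 0.5, -0.5]
width: 0.0548
gripper_force: 64.4
```

```bash
python3 -m crank '{"translation":[[0,0,5],[0,0,5],[0,0,3],[0,0,0]],"roll":[0,0,0,0],"fingers":[0.5,0.5,0.5,0.5]}'; python3 -m crank '{"translation":[[0,0,2],[0,0,1],[0,0,0]],"roll":[0,0,0],"fingers":[0.5,0.5,0.5]}'
```

```text
clock: 16.6
position: [0.5279, -0.1862, 0.0202]
ee_rot: [-0.001, 0.437, 0.9, -0.0]
contact_force: [0.1, -0.5, 0.3]
width: 0.0545
gripper_force: 64.4
clock: 16.9
position: [0.5283, -0.1863, 0.0178]
ee_rot: [-0.0, 0.437, 0.9, -0.0]
contact_force: [0.4, 1.1, -1.6]
width: 0.0548
gripper_force: 64.4
```

```bash
python3 -m crank '{"translation":[[0,0,1],[0,0,1],[0,0,0]],"roll":[0,0,0],"fingers":[0.5,0.5,0.5]}'; python3 -m crank '{"translation":[[0,0,1],[0,0,0],[0,0,0]],"roll":[0,0,0],"fingers":[0.5,0.5,0.5]}'
```

```text
clock: 17.2
position: [0.5283, -0.1863, 0.0158]
ee_rot: [-0.0, 0.437, 0.9, -0.0]
contact_force: [-0.8, 0.2, -1.1]
width: 0.0551
gripper_force: 64.4
clock: 17.5
position: [0.5284, -0.1864, 0.0149]
ee_rot: [0.0, 0.437, 0.9, -0.0]
contact_force: [-0.6, -0.3, -0.3]
width: 0.0544
gripper_force: 64.4
```

```bash
python3 -m crank '{"translation":[[0,0,1],[0,0,0],[0,0,0]],"roll":[0,0,0],"fingers":[0.5,0.5,0.5]}'; python3 -m crank '{"translation":[[0,0,0.7],[0,0,0],[0,0,0]],"roll":[0,0,0],"fingers":[0.5,0.5,0.5]}'
```

```text
clock: 17.8
position: [0.5283, -0.1864, 0.0139]
ee_rot: [-0.0, 0.437, 0.9, -0.0]
contact_force: [-0.9, -0.5, -0.9]
width: 0.0551
gripper_force: 64.4
clock: 18.1
position: [0.5284, -0.1864, 0.0136]
ee_rot: [0.0, 0.437, 0.9, -0.0]
contact_force: [-0.7, 0.4, 4.0]
width: 0.0548
gripper_force: 64.7
```

```bash
python3 -m crank '{"translation":[[0,0,0],[0,0,0]],"roll":[0,0],"fingers":[0.55,0.6]}' 20; python3 -m crank '{"translation":[[0,0,0],[0,0,0],[0,0,0],[0,0,0],[0,0,0],[0,0,0]],"roll":[0,0,0,0,0,0],"fingers":[0.68,0.72,0.8,0.9,1,1]}'; python3 -m crank '{"translation":[[0,0,0],[0,0,-5],[0,0,-15],[0,0,-30],[0,0,-40],[0,0,-40],[0,0,-40],[0,0,0]],"roll":[0,0,0,0,0,0,0,0],"fingers":[1,1,1,1,1,1,1,1]}'; python3 -m crank '{"translation":[[-30,0,0],[-30,0,0],[-30,0,0],[0,0,0],[0,0,0]],"roll":[0,0,0,0,0],"fingers":[1,1,1,1,1]}'
python3 -c "
from h import *
a=get_image('wrist');b=get_image('scene');cv2.imwrite('pics/w6.png',a);cv2.imwrite('pics/s6.png',cv2.resize(b[130:380,120:360],None,fx=2.4,fy=2.4))"
```

```text
clock: 18.3
position: [0.5284, -0.1864, 0.0134]
ee_rot: [0.0, 0.437, 0.9, -0.0]
contact_force: [-1.8, -0.2, 3.4]
width: 0.0546
gripper_force: 64.7
clock: 18.9
position: [0.5284, -0.1864, 0.0131]
ee_rot: [-0.0, 0.437, 0.9, -0.0]
contact_force: [-0.1, -0.1, -0.1]
width: 0.0858
gripper_force: 0.0
clock: 19.7
position: [0.5319, -0.188, 0.1898]
ee_rot: [0.007, 0.437, 0.9, -0.0]
contact_force: [0.4, 0.2, -0.1]
width: 0.0853
gripper_force: 0.0
clock: 20.2
position: [0.5835, -0.257, 0.1821]
ee_rot: [-0.001, 0.437, 0.899, 0.0]
contact_force: [-0.1, 0.5, -0.1]
width: 0.0856
gripper_force: 0.0
```

View pics/w6.png

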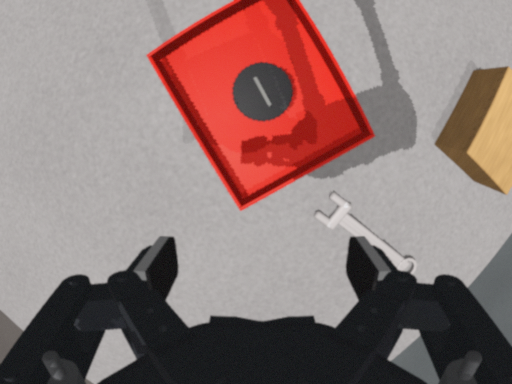

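View pics/s6.png

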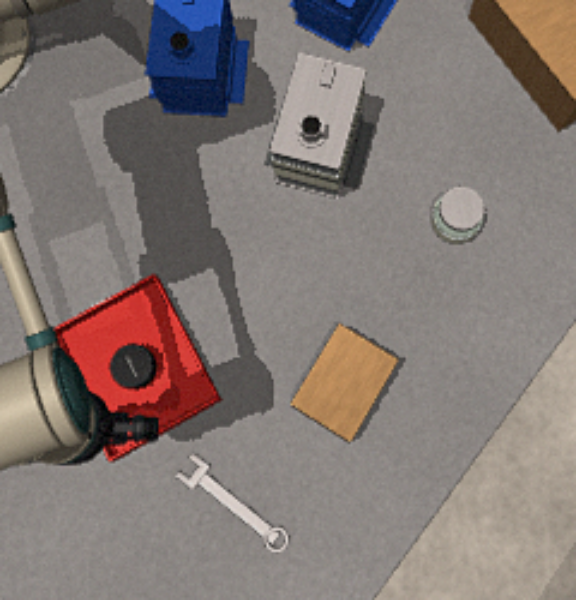

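The cap lies flat, top up, in the tray (wrist view at (262,91)). The tin's neck is bare, and the jar, carton and spanner are where they were. Handing in.

```bash
python3 -c "
from rig import manip
print(manip.sign_off())"
```

```text
the job is handed in; nothing more can be done
None
```

The solvent tin is open and its cap stands open side down, flat in the red tray. The jar, carton and spanner were left alone, and the job was handed in at about 20 s; the sign-off gave no verdict.

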